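# Close a filter cassette in the bench locking plier

### The job

One of the three black filter cassettes in the white rack is still open: its cap stands 4 mm proud and a pale band shows in the gap. Lay it across the nest between the jaws of the locking plier on its bench plate, squeeze the plier's handles together until they snap over centre and stay locked by themselves with your hand off them, so that the cap is pressed fully home; then pull the release lever at the handle's tail outward so that the jaws spring open, and leave the shut cassette lying in the nest. The plier sits a little askew on its plate, so feel for the handles; and the plate is not bolted down but stands on rubber feet: squeeze both handles evenly and pull gently so that it skids no more than 3 mm. The handles need about 20 N each and the lever a few newtons, so never load the plier with more than 60 N in all (both handles together) nor the cassette with more than 40 N, and leave the other two cassettes, the jar and the timer where they are.

Things in the scene. Friction and masses are not known exactly. Their poses are not given: they have to be found in the camera images.
- cassette: The open cassette: black plastic cylinder lying on its side, 38 mm diameter, 36 g. 44 mm long open (pale band 4 mm wide in the gap), 40 mm shut. Origin on its axis, 20 mm from the base's end; own x along the cylinder: base x -20 to +4 mm, cap +8 to +24 open. In the rack its axis is 30 mm above the bench, in any of the three places. Grip it across the diameter, at x about -5 mm.
- cassette_cap (a joint): How far the open cassette's cap is pushed on along the axis: 0 open, 0.004 m fully home (up to 0.005 under the jaws' pressure). Friction fit, about 6 N; stays where it is pushed. Either end may face either jaw.
- cassette_b: A cassette already shut: same look, 38 mm diameter, 40 mm long, no pale band. Bystander. Origin and axes as the open one.
- cassette_c: The second cassette already shut, as cassette_b. Bystander.
- rack: White plastic rack, fixed: plate 66 x 222 x 10 mm, origin under its centre, y along its length. Places at y -78, 0, +78 mm, cassettes' axes along the rack's x: each a pair of rails (tops 14.5 mm above the bench, 32 mm over their outsides, so under the cassette's belly) and a lip at both ends (19 mm high, inner faces x +-29 mm).
- clamp: Grey bench plate 186 x 116 mm, top 11 mm up, loose on rubber feet (2.4 kg with plier, skids at 8 to 15 N on a handle), carrying the steel locking plier, level, z 50 to 70 mm. Own x points from handles to jaws, y from fixed to moving side; origin on the bench. The plier is nipped tight on a stud under clamp_nest, turned there up to 0.055 rad either way from clamp x: not measured, feel for it.
- clamp_nest (a point): Middle of the nest, over the stud, 60 mm above the bench, axes as clamp; at clamp x 65, y 5 mm. The cassette's origin belongs here, its axis along y: belly on two rails (tops 44.5 mm above the bench, 32 mm over their outsides, 30 mm long). Rubber pads at plier y -20 (fixed) and +32 mm (moving jaw, open; tilted, edge at +30), so 3 to 4 mm spare at each end. Fingers have room from x 14 mm on.
- clamp_plate_end (a point): Middle of the plate's rear edge, on its top: clamp x -87, y 0, 11 mm up. All plier measures x, y below are as if it stood square on the plate; turn them about clamp_nest by its hidden angle. Fixed handle: straight bar along x, -112 to -14 mm, y 5.5 (outer face) to 18.5 mm, middle 60 mm above the bench, rigid with the jaws; a screw at its end reaches x -127. Squeeze at x -45 to -55.
- clamp_handle (a joint): Angle of the moving handle: 0 rad open (spring), dead centre 0.64, 0.76 at its rigid stop, where it stays locked, pressing the cassette with 13 N. Outer face at x -52: y 76 mm open (splayed, 0.57 mm more per mm toward its tail, which ends near x -110), 47 mm locked. Squeeze force there: 5 N at first, 15 to 22 N after 10 to 14 mm, none at centre (18 mm); then it snaps on to the stop.
- clamp_lever (a joint): Angle of the release lever at the moving handle's tail: 0 rad at rest (spring), up to 0.55 as its tail is pulled outward (+y). At about 0.3 it has pushed the toggle back over centre; a spring then throws jaws and handle open and the tail swings on by 35 mm. Locked, its upright thumb tab stands at x -150, y 33 mm: 30 mm long in x, 8.5 thick, z 54 to 78 mm. Pull it +y some 40 mm at 4 N.
- jar: Specimen jar with screw lid, 56 x 52 x 78 mm, standing loose; bystander. Origin under its centre.
- timer: Small countdown timer, 64 x 68 x 18 mm, lying loose; bystander. Origin under its centre.
Not all that is in view belongs to the job. What is shaped like the cassette but red is not meant.

How it is judged:
By the outcome, as a careful person would: the job done as asked, in the order asked, and still so for the second after the job is handed in, with the robot touching nothing.
It also fails if it takes over 72 s, if anything falls off the work surface, if the arm or the gripper's body presses on something with over 40 N, if the wrist force passes 120 N, or if a joint passes its speed limit or range.

### The arm

A 7-joint arm with a two-finger parallel gripper is mounted at the origin on a cart in front of the work surface, level with it; the furniture and walls round the work are solid. World frame = base frame: x ahead of the robot, y to its left, z up, the work surface at z = 0. Lengths are in m, angles in rad, forces in N, time in s.
With the tool pointing down it reaches from about 0.4 to 0.85 m from the base axis. Payload 4.5 kg.
Tool frame: the origin (TCP) lies midway between the tips of the shut fingers; the grasp point (between the pads) lies 19 mm behind it; z points along the fingers, y is the line along which they close (so a half turn about z gives the same grasp; the last joint's range is limited). The gripper opens to 88 mm and grips with 3 to 60 N. Pads are 18 mm wide; open, the fingers measure 123 mm over their backs; the gripper's body (75 mm by 187 mm) begins 45 mm behind the grasp point.
Start: joints at [1.359, 0.689, -0.195, 1.565, 0.157, 0.902, -0.215], TCP at [0.152, -0.606, 0.239] pointing down, gripper open.
Joint ranges: [-3.01, 3.01], [-0.46, 2.08], [-1.47, 1.51], [0.13, 2.56], [-1, 4.14], [0.04, 2.09], [-2.66, 2.66]. Speed limits (rad/s): [2.57, 2.57, 3.14, 3.14, 3.14, 3.14, 3.14].

### API

Orientations are given as a unit quaternion [x, y, z, w].
In Python, from plant import r, eyes, finish_job gives the robot as it stands. The module is installed in compiled form; this text tells all that it offers.
- The arm moves only by the tool move_arm, never from a script. Its argument "motion" is a list of rows, each a list of 7 numbers: the shift along the tool's x, y, z in mm, then the turn, a rotation vector about the tool's x, y, z in degrees, then the closure, from 0 (fully open) to 1 (shut). A call has 1 to 5 rows; each row is the pose to reach, as a shift and turn from the pose commanded when the call began, along the tool's axes at that moment; what a row does not reach only later rows make up. A row lasts 1/8 s, in which the tool goes at most 62.5 mm and 10.7 degrees, less where a joint would pass 70% of its speed; a pose out of reach is approached as far as the arm can. A call with a gripper value outside its range is refused whole. The fingers move at their own pace and stop on an object; "newtons" is the grip in N (left out, the last holds). Time passes only in rows, so rows that repeat a pose let the fingers close. It gives the time, the measured TCP pose, the force, the opening and the grip force at its end, in the units of the state.
- r.get_state(): the state, without advancing time (a new reading comes with each control period).
- eyes.snapshot(name): name is "scene" or "top" or "wrist"; returns a dict with "frame" (480x640x3 uint8, red, green, blue), "z_map" (480x640 float32, m along the optical axis (not along the pixel's ray), 0 where there is no reading), "intrinsics" (3x3 intrinsics, pixels), "world_to_cam" (4x4, takes a point from world to camera coordinates). Camera axes: x right, y down, z forward; pixel columns grow to the right and rows downward; lengths in m; the calibration is good to about 2 mm. A picture is of the moment at which its call begins.
- finish_job(): hands the job in; it is judged then, once.
The state is a dict: "clock": time; "q": joint angles; "qd": joint speeds; "joint_torque": joint torques, N m; "tool_pos": TCP position; "eef_rot": TCP orientation; "contact_force": force on the tool from outside, world axes, zero at the start; "moment": the same for the moment, N m; "opening": opening from 0.0 (shut) to 1.0 (fully open); "finger_force": force on a finger pad.
Only numpy, scipy, OpenCV 4.12 (cv2) and the standard library are available. Lean on these libraries where they do the work, as an engineer would, in place of code of your own. Each camera call takes 0.05 s, during which the arm holds its last target. There are 200 camera calls.

## Working session

There is one attempt and no reset: what is moved stays moved. The work goes in short steps, Python scripts to look and compute and a tool call to move; the robot and the scene stay as the last step left them, time stands still between calls to the robot, and variables do not carry over. Pictures are saved under pics/ and viewed, at most 10 in all, crops included, and the job is handed in when it is done.

Besides the shell and the picture viewer there is one more tool, called after ">>>" in YAML: its name, and indented under it one key for each argument. move_arm: Moves the arm, as the interface text tells. Its arguments: {"type":"object","properties":{"motion":{"type":"array","items":{"type":"array","items":{"type":"number"}}},"newtons":{"type":"number"}},"required":["motion"]}

```bash
mkdir -p pics
cat > h.py <<'E'
import numpy as np, cv2
from scipy.spatial.transform import Rotation as R
from plant import r, eyes, finish_job
def snap(n):
    s=eyes.snapshot(n); return s
def cloud(s):
    K=s["intrinsics"]; z=s["z_map"]; v,u=np.indices(z.shape)
    p=np.stack([(u-K[0,2])/K[0,0]*z,(v-K[1,2])/K[1,1]*z,z,np.ones_like(z)],-1)
    w=p@np.linalg.inv(s["world_to_cam"]).T
    w=w[...,:3]; w[z==0]=np.nan; return w
def proj(s,p):
    c=s["world_to_cam"]@np.append(p,1); q=s["intrinsics"]@c[:3]; return q[:2]/q[2]
def save(n,img): cv2.imwrite("pics/"+n,img[...,::-1])
def rel(pos,quat=None):
    st=r.get_state(); T=R.from_quat(st["eef_rot"]); d=T.inv().apply(np.array(pos)-st["tool_pos"])*1000
    rv=(T.inv()*R.from_quat(quat)).as_rotvec(degrees=True) if quat is not None else None
    return d,rv
E
python3 - <<'E'
from h import *
for n in ("top","scene"):
    s=snap(n); save(n+".png",s["frame"]); np.savez(n,**s)
print(r.get_state())
E
```

```text
{'clock': 0.1, 'q': array([ 1.35879517,  0.68987922, -0.19452451,  1.56622738,  0.15730001,
        0.90247397, -0.21511291]), 'qd': array([ 0.00021248, -0.00183229, -0.00050727, -0.0027516 ,  0.00089333,
        0.00035074, -0.00027384]), 'joint_torque': array([-2.55539300e-03, -5.28496778e+01, -1.27144206e+00, -1.53836381e+01,
       -5.26186090e-02,  2.05034841e-03,  7.66654580e-05]), 'tool_pos': array([ 0.15191079, -0.60568779,  0.23800674]), 'eef_rot': array([ 9.92452908e-01,  1.22623765e-01, -1.53252787e-04, -7.83805448e-04]), 'contact_force': array([ 0.10685891, -0.82475466, -0.12424759]), 'moment': array([-0.04023093, -0.02106311, -0.01939101]), 'finger_force': 0.0, 'opening': 0.9989994246795674}
```

View pics/top.png

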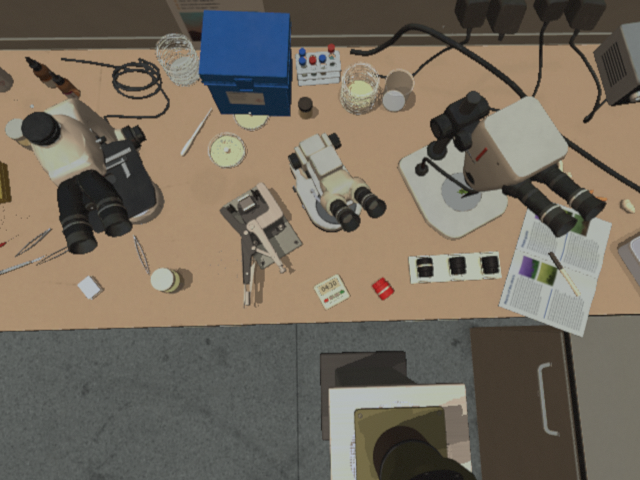

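View pics/scene.png

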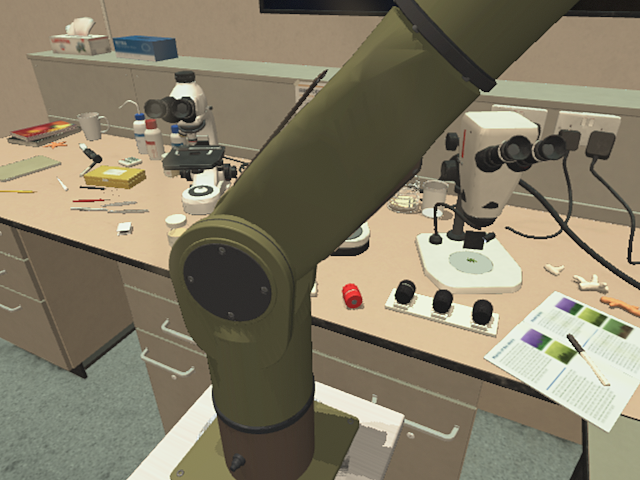

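The top view shows the rack at (455,267) with cassettes at (425,267), (458,265) and (490,264). The plier is at (262,235), the red decoy at (383,289), the timer at (332,291) and the jar at (165,280).

Run:
```python
from h import *
s=dict(np.load("top.npz")); w=cloud(s); f=s["frame"]
for (u,v) in [(425,267),(458,265),(490,264),(383,289),(332,291),(165,280),(250,275),(280,260),(240,210),(290,240)]:
    print((u,v),w[v,u].round(3))
a=cv2.resize(f[245:290,400:510],None,fx=7,fy=7,interpolation=cv2.INTER_CUBIC)
b=cv2.resize(f[175:310,210:310],None,fx=4.3,fy=4.3,interpolation=cv2.INTER_CUBIC)
c=np.zeros((600,800,3),np.uint8); save("rack.png",a); save("clamp.png",b)
# rack fit
m=np.zeros(f.shape[:2],bool); m[245:290,400:510]=1
m&=(f.min(2)>190)&(w[...,2]<.03)
print("rack",cv2.minAreaRect((w[m][:,:2]*1000).astype(np.float32)))
m=np.zeros(f.shape[:2],bool); m[180:310,215:310]=1
m&=(w[...,2]>.006)&(w[...,2]<.018)
print("plate",m.sum(),cv2.minAreaRect((w[m][:,:2]*1000).astype(np.float32)))
m2=np.zeros(f.shape[:2],bool); m2[180:310,215:310]=1
o=np.full((135,100,3),0,np.uint8); z=np.nan_to_num(w[175:310,210:310,2])
o=cv2.applyColorMap((np.clip(z/.09,0,1)*255).astype(np.uint8),cv2.COLORMAP_JET)
o=cv2.resize(o,(b.shape[1],b.shape[0]),interpolation=cv2.INTER_NEAREST)
L=np.hstack([b,o[...,::-1]])[:580]; L=np.hstack([L]); save("clamp.png",L[:, :])
A=cv2.resize(a,(770,315)); save("rack.png",A); print(L.shape,s["intrinsics"])
L=cv2.resize(L,None,fx=.9,fy=.9)
```

```text
(425, 267) [ 0.419 -0.071  0.048]
(458, 265) [ 0.422 -0.149  0.046]
(490, 264) [ 0.422 -0.225  0.045]
(383, 289) [0.371 0.028 0.037]
(332, 291) [0.371 0.146 0.016]
(165, 280) [0.401 0.516 0.076]
(250, 275) [0.408 0.331 0.064]
(280, 260) [0.44  0.263 0.069]
(240, 210) [0.573 0.364 0.013]
(290, 240) [0.496 0.243 0.012]
rack ((0.0, 0.0), (0.0, 0.0), 0.0)
plate 1718 ((525.9912719726562, 304.59112548828125), (221.0706024169922, 220.8036346435547), 16.073877334594727)
(580, 860, 3) [[434.54624849   0.         329.2682905 ]
 [  0.         434.54624849 243.10425578]
 [  0.           0.           1.        ]]
```

View pics/rack.png

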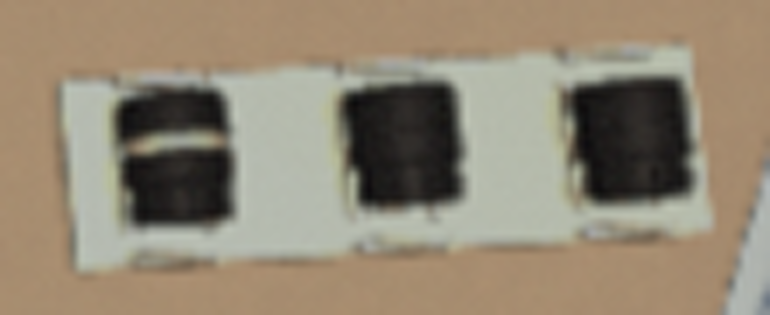

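```bash
python3 -c "
import cv2;a=cv2.imread('pics/clamp.png');print(a.shape);cv2.imwrite('pics/clamp2.png',cv2.resize(a,(800,540)))"
```

```text
(580, 860, 3)
```

View pics/clamp2.png

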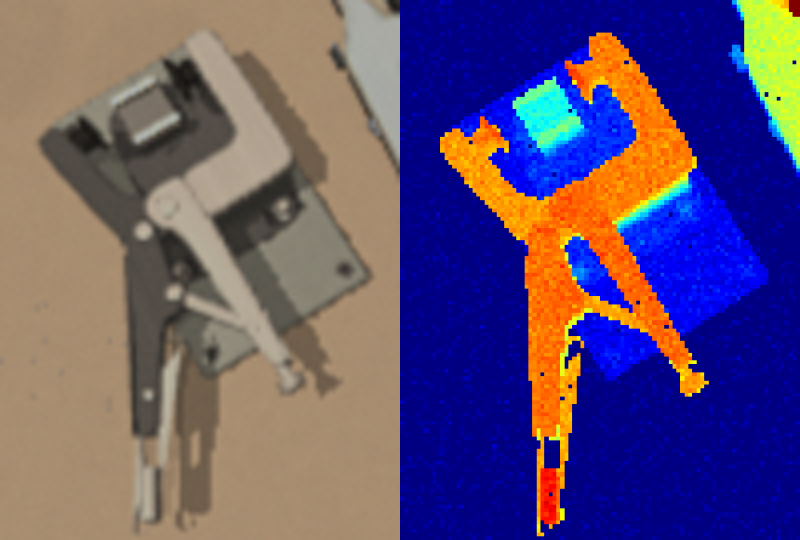

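The band shows in the left cassette, at top (425,265), with its cap toward +x. The crop confirms that the other two are shut. In the plier view, the nest is at crop (147,112), the fixed bar runs from (165,205) to (290,380), and the moving handle's dark tail and tab are at (150,500).

Run:
```python
from h import *
s=dict(np.load("top.npz")); w=cloud(s); f=s["frame"]
m=np.zeros(f.shape[:2],bool); m[245:290,400:510]=1
m&=(w[...,2]>.006)
print("rack",cv2.minAreaRect((w[m][:,:2]*1000).astype(np.float32)))
# cassette A points
m=np.zeros(f.shape[:2],bool); m[250:285,410:440]=1
m&=(w[...,2]>.035); p=w[m]; print("cassA",p.mean(0),cv2.minAreaRect((p[:,:2]*1000).astype(np.float32)))
def pix(u,v,z):
    K=s["intrinsics"]; M=np.linalg.inv(s["world_to_cam"]); d=M[:3,:3]@np.linalg.inv(K)@[u,v,1]; o=M[:3,3]
    return (o+d*(z-o[2])/d[2])[:2]
c=lambda x,y,z:pix(210+x/4-.5+.5,175+y/4,z)
A=c(370,275,.011);B=c(212,378,.011);C=c(40,137,.011)
print(A,B,C,np.linalg.norm(A-B),np.linalg.norm(B-C))
from scipy.optimize import minimize
m=np.zeros(f.shape[:2],bool); m[180:285,215:304]=1
pl=m&(w[...,2]>.007)&(w[...,2]<.016)
n,l,st,_=cv2.connectedComponentsWithStats(pl.astype(np.uint8)); 
# keep pts within rough rect
ex=(C-B)/np.linalg.norm(C-B); th0=np.arctan2(ex[1],ex[0]); mid=(A+C)/2
P=w[pl][:,:2]
# signed soft-count: fit by comparing inside/outside labels of bench vs above-bench
q=w[m&np.isfinite(w[...,2])]; q=q[(np.abs(q[:,:2]-mid).max(1)<.16)]
bench=q[q[:,2]<.005][:,:2]; plate=q[(q[:,2]>.007)&(q[:,2]<.016)][:,:2]
def ins(P,x):
    d=P-x[:2]; cc,ss=np.cos(x[2]),np.sin(x[2]); a=d@[cc,ss]; b=d@[-ss,cc]
    return np.minimum(.093-abs(a),.058-abs(b))
sg=lambda t:1/(1+np.exp(-np.clip(t/.0012,-50,50)))
plate=plate[ins(plate,[*mid,th0])>-.012]
cost=lambda x:sg(ins(bench,x)).sum()+sg(-ins(plate,x)).sum()
best=min((minimize(cost,[mid[0]+dx,mid[1]+dy,th0+t],method="Nelder-Mead",options=dict(initial_simplex=np.array([mid[0]+dx,mid[1]+dy,th0+t])+np.array([[0,0,0],[.004,0,0],[0,.004,0],[0,0,.03]]))) for dx in(0,.004) for dy in (0,-.004) for t in (0,-.03)),key=lambda o:o.fun)
x=best.x; print(mid,th0,"fit",x,best.fun,len(plate))
np.save("clampfit.npy",x)
# plate centre is clamp x 6? rear edge -87 => centre 6
cc,ss=np.cos(x[2]),np.sin(x[2]); Rm=np.array([[cc,-ss],[ss,cc]])
o=x[:2]-Rm@[.006,0]; print("origin",o,"nest",o+Rm@[.065,.005])
allp=w[m|True]; 
mm=np.zeros(f.shape[:2],bool); mm[180:310,215:304]=1; q=w[mm&(w[...,2]>.05)&(w[...,2]<.1)]
L=(q[:,:2]-o)@Rm*1000
fx=(L[:,0]>-105)&(L[:,0]<-30)
for lo in range(-160,100,10):
    k=(L[:,0]>=lo)&(L[:,0]<lo+10); y=np.sort(L[k,1]); 
    if len(y): 
        g=np.split(y,np.where(np.diff(y)>4)[0]+1); print(lo+5,[(round(a[0],1),round(a[-1],1)) for a in g], q[k,2].max().round(3))
```

```text
rack ((419.8254089355469, -161.29339599609375), (243.74986267089844, 88.56739044189453), 85.06379699707031)
cassA [ 0.41899783 -0.07328744  0.0442798 ] ((418.8299255371094, -73.73505401611328), (43.502098083496094, 35.62218475341797), 2.1759181022644043)
[0.48650379 0.21343714] [0.42633976 0.30849191] [0.5764932  0.41287468] 0.11249498009864523 0.18287103966042945
[0.53149849 0.31315591] 0.6074796829281373 fit [0.53566841 0.31236379 0.55615783] 86.12117469991495 1498
origin [0.53057267 0.30919623] nest [0.58313687 0.34775793]
-145 [(np.float64(115.0), np.float64(125.0)), (np.float64(129.8), np.float64(132.8))] 0.081
-135 [(np.float64(106.5), np.float64(128.5))] 0.082
-125 [(np.float64(8.7), np.float64(23.0)), (np.float64(100.4), np.float64(121.2))] 0.08
-115 [(np.float64(8.8), np.float64(20.5)), (np.float64(91.8), np.float64(99.5)), (np.float64(107.6), np.float64(115.5))] 0.071
-105 [(np.float64(8.2), np.float64(20.3)), (np.float64(83.1), np.float64(108.2))] 0.072
-95 [(np.float64(7.8), np.float64(20.9)), (np.float64(73.8), np.float64(105.1))] 0.072
-85 [(np.float64(7.4), np.float64(
[... 1286 characters left out ...]
at64(-119.4)), (np.float64(-57.2), np.float64(-36.6)), (np.float64(43.2), np.float64(61.1))] 0.071
45 [(np.float64(-130.2), np.float64(-124.7)), (np.float64(-56.9), np.float64(-36.5)), (np.float64(-23.4), np.float64(-23.4)), (np.float64(43.5), np.float64(62.6))] 0.073
55 [(np.float64(-56.0), np.float64(-20.8)), (np.float64(31.0), np.float64(63.3))] 0.074
65 [(np.float64(-56.1), np.float64(-20.9)), (np.float64(31.2), np.float64(64.8))] 0.075
75 [(np.float64(-54.1), np.float64(-37.4)), (np.float64(-25.0), np.float64(-21.6)), (np.float64(35.0), np.float64(35.0)), (np.float64(49.7), np.float64(64.4))] 0.073
85 [(np.float64(-47.7), np.float64(-47.7)), (np.float64(-42.5), np.float64(-42.5))] 0.066
```

```bash
cat >> h.py <<'E'
def yawq(deg): return (R.from_euler("z",deg,degrees=True)*R.from_quat([1,0,0,0])).as_quat()
def go(x,y,z,yaw):
    d,rv=rel([x,y,z],yawq(yaw)); print("shift",d.round(1),"turn",rv.round(2))
E
python3 -c "
from h import *
go(.412,-.074,.15,3.4)"
```

```text
shift [ 381.7 -452.3   88.7] turn [-9.000e-02  1.000e-02  1.069e+01]
```

>>> move_arm:
  motion:
    - [38,-45,0,0,0,2,0.36]
    - [76,-90,0,0,0,4,0.36]
    - [114,-136,0,0,0,6,0.36]
    - [153,-181,0,0,0,8,0.36]
    - [191,-226,0,0,0,10.7,0.36]

```text
clock: 0.72
tool_pos: [0.2831, -0.3387, 0.2387]
eef_rot: [1.0, 0.029, 0.0, -0.0]
contact_force: [0.9, 0.7, -0.3]
opening: 0.639
finger_force: 0.0
```

```bash
python3 -c "
from h import *
print(r.get_state()['q'],r.get_state()['tool_pos'])
go(.412,-.074,.15,3.4)"
```

```text
[ 0.85380132  0.45816173 -0.1227137   2.09611066  0.09648564  0.5922888
 -0.84970523] [ 0.28305803 -0.33870137  0.23865258]
shift [ 143.9 -256.8   88.7] turn [-0.01 -0.02 -0.1 ]
```

>>> move_arm:
  motion:
    - [30,-53,10,0,0,0,0.36]
    - [60,-106,20,0,0,0,0.36]
    - [90,-159,35,0,0,0,0.36]
    - [118,-210,60,0,0,0,0.36]
    - [144,-257,78,0,0,0,0.36]

```text
clock: 1.35
tool_pos: [0.4116, -0.0736, 0.1599]
eef_rot: [1.0, 0.03, -0.0, 0.0]
contact_force: [0.3, -0.3, 0.3]
opening: 0.64
finger_force: 0.0
```

Run:
```python
from h import *
s=snap("wrist"); save("w1.png",s["frame"]); w=cloud(s); f=s["frame"]
print(r.get_state()["tool_pos"],proj(s,[.412,-.074,.03]))
# dark points 0.02<z<0.052 near cassette
m=(w[...,2]>.034)&(w[...,2]<.055)&(abs(w[...,0]-.42)<.04)&(abs(w[...,1]+.074)<.032)
p=w[m]; print(m.sum(),p.min(0),p.max(0),cv2.minAreaRect((p[:,:2]*1000).astype(np.float32)))
b=m&(f.min(2)>110); print("band",b.sum(),w[b].mean(0) if b.any() else 0)
v,u=np.where(m); print(u.min(),u.max(),v.min(),v.max())
```

```text
[ 0.41509774 -0.06495679  0.15829554] [317.39707064 234.85044437]
3472 [ 0.39702255 -0.09404483  0.03400692] [ 0.44211128 -0.05752272  0.04964439] ((419.7886657714844, -75.9665298461914), (44.58854675292969, 36.166351318359375), 2.1923654079437256)
band 80 [ 0.42279375 -0.07575226  0.04567295]
294 349 192 261
```

View pics/w1.png

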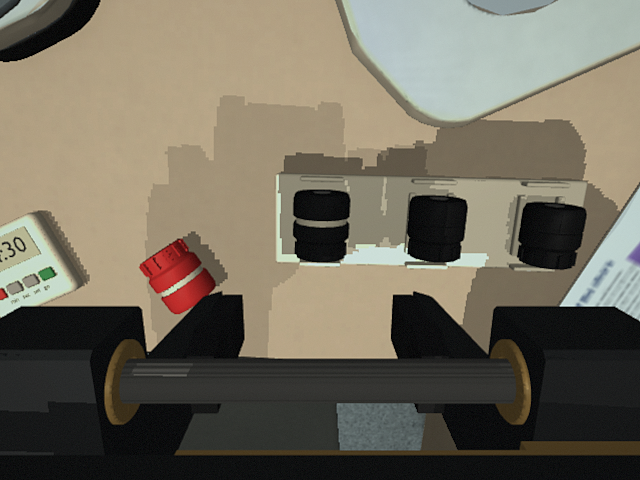

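The wrist view shows the open cassette with its band at (321,224) in the left place. The other two, at (437,228) and (552,235), are shut, and the red decoy is at (178,275).

>>> move_arm:
  motion:
    - [0,0,0,0,0,0,0.36]
    - [0,0,0,0,0,0,0.36]

```text
clock: 1.65
tool_pos: [0.4103, -0.0767, 0.1609]
eef_rot: [1.0, 0.029, -0.0, 0.0]
contact_force: [0.1, 0.9, 0.3]
opening: 0.639
finger_force: 0.0
```

```bash
python3 -c "
from h import *
print(r.get_state()['tool_pos'])
go(.412,-.0757,.016,2.8)"
```

```text
[ 0.41028627 -0.07670083  0.16085949]
shift [  1.9  -1.  144.9] turn [0.04 0.04 0.47]
```

>>> move_arm:
  motion:
    - [2,-1,50,0,0,0.5,0.36]
    - [2,-1,90,0,0,0.5,0.36]
    - [2,-1,120,0,0,0.5,0.36]
    - [2,-1,138,0,0,0.5,0.36]
    - [2,-1,145,0,0,0.5,0.36]

```text
clock: 2.28
tool_pos: [0.421, -0.0798, 0.0393]
eef_rot: [1.0, 0.023, -0.01, 0.0]
contact_force: [-0.3, 0.7, 0.5]
opening: 0.645
finger_force: 0.0
```

>>> move_arm:
  motion:
    - [0,0,0,0,0,0,0.36]
    - [0,0,0,0,0,0,0.5]
    - [0,0,0,0,0,0,0.58]
    - [0,0,0,0,0,0,0.7]
    - [0,0,0,0,0,0,0.7]
  newtons: 10

```text
clock: 2.9
tool_pos: [0.4212, -0.0762, 0.0395]
eef_rot: [1.0, 0.026, -0.01, -0.001]
contact_force: [-0.6, 4.6, 5.1]
opening: 0.354
finger_force: 9.9
```

>>> move_arm:
  motion:
    - [0,0,0,0,0,0,0.5]
    - [0,0,0,0,0,0,0.36]

```text
clock: 3.15
tool_pos: [0.4213, -0.0782, 0.0391]
eef_rot: [1.0, 0.025, -0.01, 0.0]
contact_force: [0.4, -0.6, -0.7]
opening: 0.555
finger_force: 0.0
```

```bash
python3 -c "
from h import *
s=r.get_state();print(s['q'],s['tool_pos'],s['opening'],R.from_quat(s['eef_rot']).as_matrix().round(3))
go(.412,-.0757,.016,2.8)"
```

```text
[ 0.09863545  0.86912909 -0.03994717  2.2656959   0.88154342  0.04297412
 -2.32963564] [ 0.42127278 -0.07821868  0.039123  ] 0.5553040981839189 [[ 0.999  0.05  -0.02 ]
 [ 0.05  -0.999 -0.001]
 [-0.02   0.    -1.   ]]
shift [-8.7 -3.  23.3] turn [0.01 1.17 0.07]
```

>>> move_arm:
  motion:
    - [0,0,-3,0,-3,0,0.36]
    - [0,0,-3,0,-6,0,0.36]
    - [0,0,-3,0,-6,0,0.36]

```text
clock: 3.52
tool_pos: [0.4223, -0.0779, 0.0419]
eef_rot: [0.998, 0.024, -0.062, 0.001]
contact_force: [0.3, -0.2, 0.1]
opening: 0.637
finger_force: 0.0
```

```bash
python3 -c "
from h import *
s=r.get_state();print(s['q'],s['tool_pos'],s['opening'],R.from_quat(s['eef_rot']).as_matrix().round(3))
go(.412,-.0757,.016,2.8)"
```

```text
[ 0.26008887  0.88430475 -0.31698109  2.15815711  0.80443204  0.35423951
 -2.27052149] [ 0.42225861 -0.07792291  0.0418513 ] 0.6368732006987884 [[ 0.991  0.049 -0.123]
 [ 0.048 -0.999 -0.004]
 [-0.123 -0.002 -0.992]]
shift [-6.9 -2.7 26.9] turn [-0.1   7.06 -0.01]
```

>>> move_arm:
  motion:
    - [-7,-2.5,10,0,0,0,0.36]
    - [-7,-2.5,24,0,0,0,0.36]
    - [-7,-2.5,24,0,0,0,0.36]

```text
clock: 3.9
tool_pos: [0.41, -0.0756, 0.0188]
eef_rot: [0.998, 0.026, -0.063, 0.002]
contact_force: [-0.1, 0.3, 0.6]
opening: 0.64
finger_force: 0.0
```

```bash
python3 -c "
from h import *
s=r.get_state();print(s['q'],s['tool_pos'],s['opening'],R.from_quat(s['eef_rot']).as_matrix().round(3))
go(.412,-.0757,.018,2.8)"
```

```text
[ 0.19654524  0.92438408 -0.22096309  2.19565631  0.87022292  0.24807092
 -2.33520029] [ 0.41002974 -0.07561604  0.01878678] 0.6404897121445141 [[ 0.991  0.052 -0.126]
 [ 0.051 -0.999 -0.007]
 [-0.127  0.    -0.992]]
shift [2.  0.2 0.5] turn [0.01 7.27 0.16]
```

>>> move_arm:
  motion:
    - [1,0,1,0,0,0,0.45]
    - [1,0,1,0,0,0,0.55]
    - [1,0,1,0,0,0,0.65]
    - [1,0,1,0,0,0,0.65]
  newtons: 12

```text
clock: 4.4
tool_pos: [0.4123, -0.0756, 0.0184]
eef_rot: [0.998, 0.025, -0.062, 0.001]
contact_force: [0.5, -0.7, 1.8]
opening: 0.428
finger_force: 12.0
```

>>> move_arm:
  motion:
    - [0,0,-15,0,0,0,0.65]
    - [0,0,-45,0,0,0,0.65]
    - [0,0,-90,0,0,0,0.65]
    - [0,0,-120,0,0,0,0.65]
    - [0,0,-120,0,0,0,0.65]

```text
clock: 5.03
tool_pos: [0.4284, -0.0747, 0.1387]
eef_rot: [0.998, 0.025, -0.06, 0.001]
contact_force: [0.6, -0.6, -0.7]
opening: 0.428
finger_force: 12.0
```

```bash
python3 -c "
from h import *
s=r.get_state();print(s['q'],s['tool_pos'],s['opening'],R.from_quat(s['eef_rot']).as_matrix().round(3))
th=29.5;print(rel([.50,.10,.2]))"
```

```text
[ 0.39008632  0.71930258 -0.53657228  2.09803489  0.61699056  0.61882303
 -2.11803353] [ 0.42838439 -0.07470249  0.1387075 ] 0.4275168322136981 [[ 0.991  0.05  -0.12 ]
 [ 0.05  -0.999 -0.005]
 [-0.12  -0.001 -0.993]]
(array([  72.39088802, -170.9407766 ,  -70.32307316]), None)
```

```bash
cat >> h.py <<'E'
TILT=-7.1
def Rt(yaw,tilt=TILT): return R.from_euler("z",yaw,degrees=True)*R.from_quat([1,0,0,0])*R.from_euler("y",tilt,degrees=True)
def goT(p,yaw,tilt=TILT,n=5,p0=None,q0=None):
    st=r.get_state(); T=R.from_quat(st["eef_rot"]) if q0 is None else q0; t=st["tool_pos"] if p0 is None else p0
    D=T.inv()*Rt(yaw,tilt); rv=D.as_rotvec(degrees=True)
    d=T.inv().apply(np.array(p)-t)*1000
    for k in range(1,n+1): print((d*k/n).round(1).tolist(),(rv*k/n).round(2).tolist())
COFF=None
E
python3 -c "
from h import *
print(Rt(2.8).as_matrix().round(3))
print('coff',Rt(2.8).inv().apply(np.array([.4168,-.0757,.030])-[.4123,-.0756,.0184])*1000)
goT([.46,.25,.26],29.5,n=6)"
```

```text
[[ 0.991  0.049 -0.123]
 [ 0.048 -0.999 -0.006]
 [-0.124  0.    -0.992]]
coff [  3.02153789   0.31970458 -12.0659893 ]
[5.5, -53.8, -21.0] [-0.55, -0.03, -4.4]
[11.0, -107.6, -41.9] [-1.1, -0.07, -8.8]
[16.5, -161.4, -62.9] [-1.65, -0.1, -13.2]
[22.0, -215.2, -83.9] [-2.2, -0.14, -17.61]
[27.5, -269.0, -104.9] [-2.75, -0.17, -22.01]
[33.0, -322.8, -125.8] [-3.3, -0.21, -26.41]
```

>>> move_arm:
  motion:
    - [5.5,-54,-21,-0.6,0,-4.4,0.65]
    - [11,-107,-42,-1.1,0,-8.8,0.65]
    - [16.5,-161,-63,-1.7,-0.1,-13.2,0.65]
    - [22,-215,-84,-2.2,-0.1,-17.6,0.65]
    - [27.5,-269,-105,-2.8,-0.2,-22,0.65]

```text
clock: 5.65
tool_pos: [0.4531, 0.1969, 0.2375]
eef_rot: [0.974, 0.218, -0.064, 0.014]
contact_force: [0.6, -0.1, -0.8]
opening: 0.428
finger_force: 12.0
```

>>> move_arm:
  motion:
    - [5.5,-54,-21,-0.6,0,-4.4,0.65]
    - [5.5,-54,-21,-0.6,0,-4.4,0.65]
    - [5.5,-54,-21,-0.6,0,-4.4,0.65]
    - [5.5,-54,-21,-0.6,0,-4.4,0.65]

```text
clock: 6.15
tool_pos: [0.4383, 0.246, 0.2572]
eef_rot: [0.965, 0.253, -0.063, 0.017]
contact_force: [0.5, 0.0, -0.3]
opening: 0.426
finger_force: 12.0
```

Run:
```python
from h import *
s=snap("wrist"); save("w2.png",s["frame"]); np.savez("w2",**s); st=r.get_state()
print(st["tool_pos"],R.from_quat(st["eef_rot"]).as_matrix().round(3),st["q"])
```

```text
[0.43834857 0.2462475  0.25743907] [[ 0.864  0.491 -0.113]
 [ 0.486 -0.871 -0.064]
 [-0.13   0.001 -0.992]] [-0.14589241  0.6517377  -0.76422804  1.77217907  0.45850185  1.04985506
 -2.15043416]
```

View pics/w2.png

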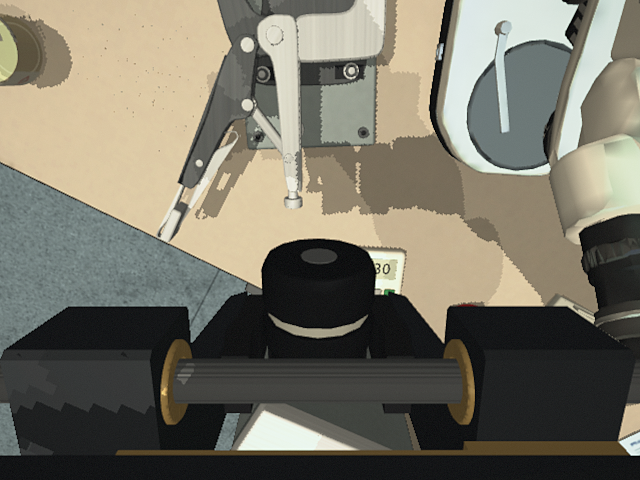

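The plier's tail is now in view: fixed bar from (275,60) to (292,200), moving handle down to (190,180), tab at (175,215). The held cassette's cap and band are at (318,290). The jaws are cut off at the top, so I'll go forward for a second look.

>>> move_arm:
  motion:
    - [40,0,-5,0,0,0,0.65]
    - [80,0,-10,0,0,0,0.65]
    - [115,0,-14,0,0,0,0.65]
    - [115,0,-14,0,0,0,0.65]

```text
clock: 6.7
tool_pos: [0.5407, 0.3049, 0.2563]
eef_rot: [0.965, 0.253, -0.062, 0.016]
contact_force: [-1.1, -0.2, -0.8]
opening: 0.429
finger_force: 12.0
```

Run:
```python
from h import *
s=snap("wrist"); save("w3.png",s["frame"]); np.savez("w3",**s); st=r.get_state()
print(st["tool_pos"])
x=np.load("clampfit.npy"); th=.515; c,sn=np.cos(th),np.sin(th); Rm=np.array([[c,-sn],[sn,c]]); nest=np.array([.58314,.34776])
for nm in("w2","w3"):
    w=cloud(dict(np.load(nm+".npz"))); q=w[np.isfinite(w[...,2])]
    q=q[(q[:,2]>.062)&(q[:,2]<.08)]; L=(q[:,:2]-nest)@Rm*1000+[65,5]
    L=L[(abs(L[:,0])<175)&(abs(L[:,1]-20)<110)]
    print(nm)
    for lo in range(-170,100,10):
        k=(L[:,0]>=lo)&(L[:,0]<lo+10); y=np.sort(L[k,1])
        if len(y)>5:
            g=np.split(y,np.where(np.diff(y)>2.5)[0]+1); print(lo+5,[(round(float(a[0]),1),round(float(a[-1]),1)) for a in g if len(a)>3])
# nest rails 42-47mm high and plate
w=cloud(dict(np.load("w3.npz"))); q=w[np.isfinite(w[...,2])]; L=(q[:,:2]-nest)@Rm*1000+[65,5]
k=(q[:,2]>.041)&(q[:,2]<.0475)&(abs(L[:,0]-65)<30)&(abs(L[:,1]-5)<24)
print("rails",k.sum(),L[k].min(0),L[k].max(0),np.percentile(L[k],[2,50,98],axis=0))
```

```text
[0.53923717 0.30439752 0.25653892]
w2
-155 [(107.8, 114.8), (121.5, 125.0)]
-145 [(101.5, 122.9)]
-135 [(93.8, 116.9)]
-125 [(1.1, 14.4), (86.7, 110.7)]
-115 [(0.8, 12.5), (79.5, 91.2), (97.2, 105.1)]
-105 [(0.6, 13.3), (71.9, 98.9)]
-95 [(0.4, 14.4), (63.7, 96.2)]
-85 [(0.3, 18.3), (56.4, 90.8)]
-75 [(0.3, 25.8), (48.8, 85.9)]
-65 [(0.7, 33.7), (48.8, 81.2)]
-55 [(0.5, 16.2), (25.2, 75.8)]
-45 [(0.3, 16.8), (32.4, 71.0)]
-35 [(0.2, 17.6), (34.8, 66.5)]
-25 [(0.1, 19.1), (32.9, 61.1)]
-15 [(-58.4, 56.4)]
-5 [(-59.6, 51.3)]
5 [(-60.0, 54.0)]
15 [(-59.8, 0.2), (4.8, 55.8)]
25 [(-51.8, -38.2), (35.9, 56.3)]
w3
-125 [(97.4, 107.8)]
-115 [(83.9, 90.4), (96.9, 104.9)]
-105 [(76.5, 98.5)]
-95 [(67.3, 96.4)]
-85 [(56.0, 91.2)]
-75 [(49.0, 86.2)]
-65 [(54.7, 80.7)]
-55 [(32.4, 76.1)]
-45 [(32.2, 70.9)]
-35 [(0.2, 17.6), (35.0, 65.9)]
-25 [(0.1, 18.8), (32.7, 60.8)]
-15 [(-58.2, 55.9)]
-5 [(-59.9, 50.3)]
5 [(-60.0, 53.5)]
15 [(-59.7, 1.1), (4.2, 56.1)]
25 [(-59.1, -38.4), (35.4, 57.6)]
35 [(-58.6, -38.1), (40.1, 60.0)]
45 [(-57.9, -37.7), (41.9, 62.0)]
55 [(-57.4, -21.6), (29.5, 63.4)]
65 [(-57.0, -21.4), (30.4, 64.6)]
75 [(-56.5, -21.4), (33.2, 37.5), (48.2, 63.8)]
85 [(-53.1, -39.1)]
rails 495 [ 48.50475365 -13.48121603] [80.02967384 16.59691311] [[ 48.68423797 -12.68407316]
 [ 75.48699033   1.12979174]
 [ 79.9835144   15.69865624]]
```

View pics/w3.png

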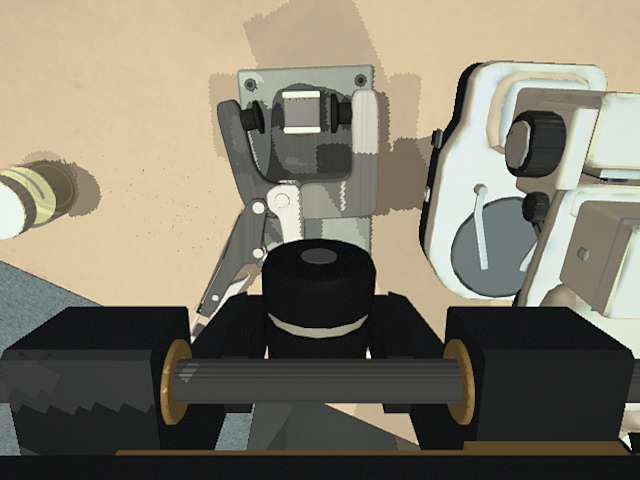

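The wrist view is clear: nest at (301,112) between pads at (250,115) and (345,112), with the plier parallel to my 29.2° estimate. Next I'll carry the cassette over the nest.

```bash
cat >> h.py <<'E'
TH=.510; Rm=np.array([[np.cos(TH),-np.sin(TH)],[np.sin(TH),np.cos(TH)]])
N0=np.array([.58314,.34776])+np.array([[np.cos(.515),-np.sin(.515)],[np.sin(.515),np.cos(.515)]])@[-.0007,-.0035]  # nest middle (65,5)
def P(x,y): return N0+Rm@(np.array([x-65,y-5])/1000)   # plier mm -> world
COFF=np.array([3.0,.3,-12.07])/1000
E
python3 -c "
from h import *
print(N0,P(65,6),np.degrees(TH))
o=np.append(P(65,6),.18); p=o-Rt(119.2).apply(COFF); print(p)
goT(p,119.2,n=10)"
```

```text
[0.58425467 0.3443692 ] [0.58376649 0.34524195] 29.220847551671984
[0.58568479 0.34119462 0.16839336]
[6.9, -0.9, 8.0] [-1.14, 0.02, -8.91]
[13.9, -1.8, 16.0] [-2.27, 0.05, -17.81]
[20.8, -2.8, 24.0] [-3.41, 0.07, -26.72]
[27.8, -3.7, 31.9] [-4.55, 0.1, -35.62]
[34.7, -4.6, 39.9] [-5.68, 0.12, -44.53]
[41.7, -5.5, 47.9] [-6.82, 0.14, -53.43]
[48.6, -6.4, 55.9] [-7.95, 0.17, -62.34]
[55.5, -7.4, 63.9] [-9.09, 0.19, -71.24]
[62.5, -8.3, 71.9] [-10.23, 0.22, -80.15]
[69.4, -9.2, 79.8] [-11.36, 0.24, -89.05]
```

>>> move_arm:
  motion:
    - [7,-1,4,-1.1,0,-8.9,0.65]
    - [14,-2,8,-2.3,0,-17.8,0.65]
    - [21,-3,16,-3.4,0.1,-26.7,0.65]
    - [28,-4,24,-4.5,0.1,-35.6,0.65]
    - [35,-5,32,-5.7,0.1,-44.5,0.65]

```text
clock: 7.38
tool_pos: [0.5625, 0.3235, 0.2212]
eef_rot: [0.793, 0.605, -0.051, 0.039]
contact_force: [-0.8, 0.3, -0.5]
opening: 0.425
finger_force: 12.0
```

```bash
python3 -c "
from h import *
o=np.append(P(65,6),.16); p=o-Rt(119.2).apply(COFF); print(r.get_state()['q'])
goT(p,119.2,n=5)"
```

```text
[-0.23562068  0.90341224 -0.85696244  1.38584962  0.71806764  1.29486737
 -1.44808981]
[6.4, 3.5, 13.8] [-1.12, 0.04, -8.83]
[12.9, 7.1, 27.7] [-2.24, 0.08, -17.66]
[19.3, 10.6, 41.5] [-3.35, 0.11, -26.49]
[25.8, 14.1, 55.4] [-4.47, 0.15, -35.32]
[32.2, 17.7, 69.2] [-5.59, 0.19, -44.15]
```

>>> move_arm:
  motion:
    - [6.4,3.5,14,-1.1,0,-8.8,0.65]
    - [13,7,28,-2.2,0.1,-17.7,0.65]
    - [19,10.6,42,-3.4,0.1,-26.5,0.65]
    - [26,14,55,-4.5,0.1,-35.3,0.65]
    - [32,17.7,69,-5.6,0.2,-44.2,0.65]

```text
clock: 8.0
tool_pos: [0.5858, 0.3413, 0.1487]
eef_rot: [0.504, 0.861, -0.031, 0.053]
contact_force: [-0.5, 1.0, -1.3]
opening: 0.425
finger_force: 12.0
```

>>> move_arm:
  motion:
    - [0,0,0,0,0,0,0.65]
    - [0,0,0,0,0,0,0.65]
    - [0,0,0,0,0,0,0.65]

```text
clock: 8.38
tool_pos: [0.5864, 0.3424, 0.1499]
eef_rot: [0.508, 0.859, -0.03, 0.053]
contact_force: [-0.9, 0.3, -0.7]
opening: 0.423
finger_force: 12.0
```

Run:
```python
from h import *
st=r.get_state(); print(st["q"],R.from_quat(st["eef_rot"]).as_matrix().round(3))
o=np.append(P(65,6),.085); p=o-Rt(119.2).apply(COFF); print(p,st["tool_pos"]); goT(p,119.2,n=1)
o=np.append(P(65,6),.061); p=o-Rt(119.2).apply(COFF); goT(p,119.2,n=1)
```

```text
[-0.22034899  1.02710614 -0.95256521  1.43875902  0.96976123  1.22272009
 -0.85276775] [[-0.479  0.876  0.061]
 [ 0.869  0.483 -0.106]
 [-0.122  0.003 -0.992]]
[0.58568479 0.34119462 0.07339336] [0.58644567 0.34237384 0.1499492 ]
[8.7, -1.4, 76.1] [0.1, -0.07, -0.34]
[11.6, -1.5, 99.9] [0.1, -0.07, -0.34]
```

>>> move_arm:
  motion:
    - [3,-0.5,25,0,0,-0.3,0.65]
    - [6,-1,50,0,0,-0.3,0.65]
    - [8,-1.4,66,0,0,-0.3,0.65]
    - [8,-1.4,66,0,0,-0.3,0.65]

```text
clock: 8.88
tool_pos: [0.5842, 0.3407, 0.0801]
eef_rot: [0.504, 0.861, -0.032, 0.052]
contact_force: [0.5, 0.7, -0.4]
opening: 0.426
finger_force: 12.0
```

Run:
```python
from h import *
s=snap("wrist"); save("w4.png",s["frame"]); w=cloud(s); q=w[np.isfinite(w[...,2])]
L=(q[:,:2]-N0)@Rm*1000+[65,5]
for a,b in((55,60),(60,65),(65,70),(70,75)):
  k=(q[:,2]>.055)&(q[:,2]<.13)&(L[:,0]>a)&(L[:,0]<b)&(abs(L[:,1]-5)<70)
  y=np.sort(L[k,1])
  if len(y)>5:
    g=np.split(y,np.where(np.diff(y)>1.5)[0]+1); print(a,[(round(float(v[0]),1),round(float(v[-1]),1)) for v in g if len(v)>3])
o=np.append(P(65,6),.061); p=o-Rt(119.2).apply(COFF); goT(p,119.2,n=1)
```

```text
55 [(-54.0, -49.9), (4.7, 68.2)]
60 [(-52.2, -50.1), (5.6, 33.5), (36.0, 68.7)]
65 [(-53.5, -49.6), (4.3, 33.5), (37.0, 68.7)]
70 [(-51.9, -49.5), (2.4, 33.0), (38.0, 42.4), (52.2, 68.4)]
[3.2, 0.7, 32.0] [-0.04, -0.08, 0.07]
```

View pics/w4.png

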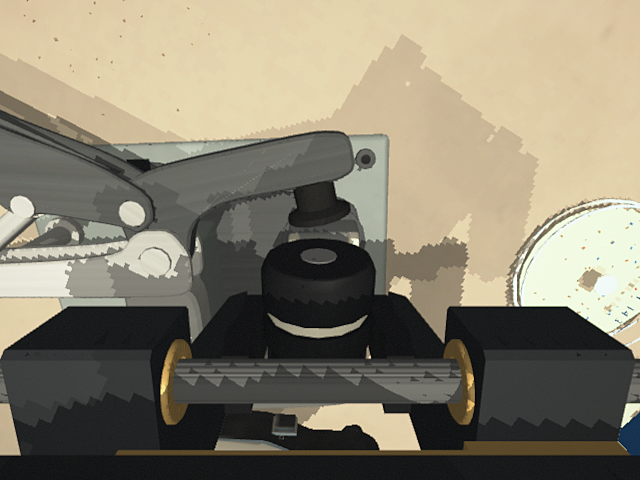

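The cap end at (318,250) sits just short of the moving pad at (320,215), with about 3 mm of gap, and the cassette looks level. I'll lower it.

>>> move_arm:
  motion:
    - [1,0.4,12,0,0,0,0.65]
    - [2,0.7,22,0,0,0,0.65]
    - [2.5,0.7,27,0,0,0,0.65]
    - [2.8,0.7,30,0,0,0,0.65]
    - [2.8,0.7,30,0,0,0,0.65]

```text
clock: 9.55
tool_pos: [0.5863, 0.3412, 0.0523]
eef_rot: [0.505, 0.861, -0.031, 0.053]
contact_force: [0.0, -0.4, -0.0]
opening: 0.429
finger_force: 12.0
```

Run:
```python
from h import *
st=r.get_state(); print(st["tool_pos"],st["contact_force"],st["moment"])
o=np.append(P(65,6),.06); p=o-Rt(119.2).apply(COFF); goT(p,119.2,n=1)
```

```text
[0.5862518  0.3411683  0.05232682] [ 0.02096654 -0.36320841 -0.04622457] [ 0.07356309 -0.04532556  0.02780759]
[0.8, -0.5, 3.9] [0.04, -0.07, 0.06]
```

>>> move_arm:
  motion:
    - [0.3,-0.3,2,0,0,0,0.65]
    - [0.5,-0.4,4,0,0,0,0.65]
    - [0.5,-0.4,4,0,0,0,0.65]

```text
clock: 9.93
tool_pos: [0.5864, 0.3414, 0.0489]
eef_rot: [0.505, 0.861, -0.03, 0.053]
contact_force: [0.6, 0.9, 1.5]
opening: 0.428
finger_force: 12.0
```

>>> move_arm:
  motion:
    - [0,0,1,0,0,0,0.65]
    - [0,0,1.5,0,0,0,0.65]
    - [0,0,1.5,0,0,0,0.65]

```text
clock: 10.3
tool_pos: [0.5868, 0.3416, 0.0483]
eef_rot: [0.505, 0.861, -0.03, 0.054]
contact_force: [-0.2, 0.1, 6.6]
opening: 0.426
finger_force: 12.0
```

>>> move_arm:
  motion:
    - [0,0,-1,0,0,0,0.65]
    - [0,0,-1,0,0,0,0.5]
    - [0,0,-1,0,0,0,0.42]
    - [0,0,-1,0,0,0,0.42]

```text
clock: 10.8
tool_pos: [0.5856, 0.3406, 0.0473]
eef_rot: [0.505, 0.861, -0.031, 0.053]
contact_force: [1.3, -0.2, -0.1]
opening: 0.582
finger_force: 0.0
```

>>> move_arm:
  motion:
    - [0,0,-15,0,0,0,0.42]
    - [0,0,-40,0,0,0,0.42]
    - [0,0,-80,0,0,0,0.42]
    - [0,0,-120,0,0,0,0.2]
    - [0,0,-120,0,0,0,0]

```text
clock: 11.42
tool_pos: [0.5793, 0.3571, 0.1729]
eef_rot: [0.504, 0.861, -0.026, 0.054]
contact_force: [-0.4, -0.4, 0.2]
opening: 0.785
finger_force: 0.0
```

Run:
```python
from h import *
s=snap("wrist"); save("w5.png",s["frame"]); w=cloud(s); q=w[np.isfinite(w[...,2])]; st=r.get_state(); print(st["q"],st["tool_pos"],st["opening"])
L=(q[:,:2]-N0)@Rm*1000+[65,5]
k=(q[:,2]>.068)&(q[:,2]<.085)&(abs(L[:,0]-65)<14)&(abs(L[:,1]-5)<75)
y=np.sort(L[k,1]); g=np.split(y,np.where(np.diff(y)>1)[0]+1); print([(round(float(v[0]),1),round(float(v[-1]),1)) for v in g if len(v)>3])
c=(q[:,2]>.07)&(q[:,2]<.09)&(abs(L[:,0]-65)<25)&(L[:,1]>-17)&(L[:,1]<31)
print("cass",L[c].min(0),L[c].max(0),q[c,2].max(),cv2.minAreaRect(L[c].astype(np.float32)))
```

```text
[-0.23822118  1.00395045 -0.96513008  1.42437899  0.94822037  1.24906464
 -0.84880051] [0.57902692 0.35526601 0.17033769] 0.8254344373560879
[(-51.7, -50.2), (-49.2, -33.7), (-21.9, -16.7), (-11.7, 32.8), (35.0, 41.2), (46.5, 47.8)]
cass [ 48.77480276 -16.9151996 ] [80.93095932 30.99665903] 0.0798295320811648 ((64.7503662109375, 7.064685821533203), (47.86881637573242, 32.135311126708984), 89.58504486083984)
```

View pics/w5.png

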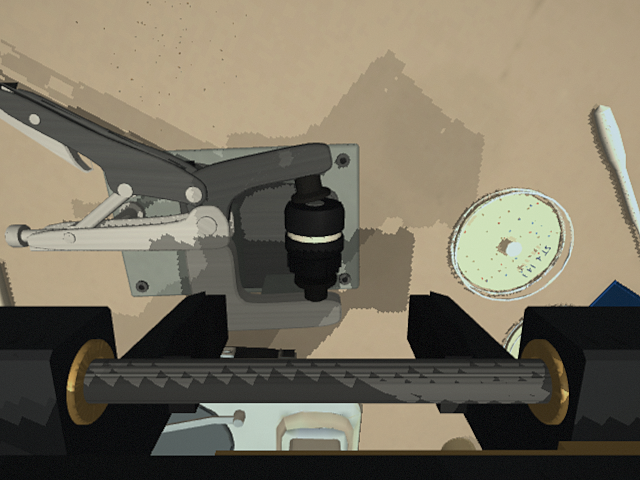

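The cassette lies in the nest between the pads: cap at (313,210), band at (313,238), base at (315,265). Pad gaps are about 5 mm at the fixed jaw and 2 mm at the moving jaw. Next are the handles.

```bash
python3 -c "
from h import *
p=np.append(P(-50,42),.16); print(p)
goT(p,209.2,0,n=9)"
```

```text
[0.46582649 0.32052036 0.16      ]
[2.9, -12.9, 0.7] [-0.58, 0.63, -9.98]
[5.8, -25.7, 1.5] [-1.16, 1.27, -19.96]
[8.7, -38.6, 2.2] [-1.74, 1.9, -29.93]
[11.6, -51.5, 2.9] [-2.32, 2.54, -39.91]
[14.5, -64.3, 3.7] [-2.9, 3.17, -49.89]
[17.4, -77.2, 4.4] [-3.48, 3.8, -59.87]
[20.3, -90.0, 5.1] [-4.06, 4.44, -69.85]
[23.2, -102.9, 5.9] [-4.64, 5.07, -79.82]
[26.1, -115.8, 6.6] [-5.22, 5.71, -89.8]
```

>>> move_arm:
  motion:
    - [3,-13,0,-0.6,0.6,-10,0]
    - [6,-26,0,-1.2,1.3,-20,0]
    - [9,-39,0,-1.7,1.9,-30,0]
    - [12,-52,0,-2.3,2.5,-40,0]
    - [14.5,-64,0,-2.9,3.2,-50,0]

```text
clock: 12.1
tool_pos: [0.515, 0.3341, 0.1645]
eef_rot: [0.09, 0.996, -0.016, 0.024]
contact_force: [0.2, -0.4, -0.3]
opening: 1.004
finger_force: 0.0
```

```bash
python3 -c "
from h import *
p=np.append(P(-50,42),.15); print(r.get_state()['q'])
goT(p,209.2,0,n=4)"
```

```text
[-0.11714744  1.01477808 -1.15924428  1.66221994  1.05304359  1.20949016
 -0.17019204]
[11.7, -5.4, 3.2] [-0.63, 0.55, -9.87]
[23.3, -10.9, 6.4] [-1.26, 1.1, -19.74]
[35.0, -16.3, 9.6] [-1.89, 1.65, -29.61]
[46.7, -21.8, 12.8] [-2.52, 2.2, -39.48]
```

>>> move_arm:
  motion:
    - [12,-5,3,-0.6,0.6,-9.9,0]
    - [23,-11,6,-1.3,1.1,-19.7,0]
    - [35,-16,10,-1.9,1.7,-29.6,0]
    - [46.7,-21.8,13,-2.5,2.2,-39.5,0]
    - [46.7,-21.8,13,-2.5,2.2,-39.5,0]

```text
clock: 12.72
tool_pos: [0.4659, 0.3207, 0.1495]
eef_rot: [-0.249, 0.969, -0.0, -0.0]
contact_force: [0.5, 0.4, 0.1]
opening: 1.001
finger_force: 0.0
```

Run:
```python
from h import *
st=r.get_state(); print(st["q"],st["tool_pos"],R.from_quat(st["eef_rot"]).as_matrix().round(3))
s=snap("wrist"); save("w6.png",s["frame"]); w=cloud(s); q=w[np.isfinite(w[...,2])]
L=(q[:,:2]-N0)@Rm*1000+[65,5]
for lo in range(-160,-20,10):
  k=(q[:,2]>.06)&(q[:,2]<.085)&(L[:,0]>lo)&(L[:,0]<lo+10)&(abs(L[:,1]-50)<80)
  y=np.sort(L[k,1])
  if len(y)>5:
    g=np.split(y,np.where(np.diff(y)>2)[0]+1); print(lo+5,[(round(float(v[0]),1),round(float(v[-1]),1)) for v in g if len(v)>3])
goT(np.append(P(-50,42),.043),209.2,0,n=1)
```

```text
[-0.05147185  1.07055565 -1.29232801  1.80246193  1.11668112  1.21927395
  0.37352015] [0.46592721 0.32068892 0.14945721] [[-0.876 -0.482 -0.   ]
 [-0.482  0.876 -0.001]
 [ 0.001 -0.    -1.   ]]
-155 [(110.5, 127.6)]
-145 [(104.4, 126.6)]
-135 [(96.6, 120.3)]
-125 [(3.6, 18.4), (89.4, 113.9)]
-115 [(3.8, 17.9), (81.7, 94.1), (99.4, 108.4)]
-105 [(3.7, 16.9), (73.9, 102.3)]
-95 [(3.6, 17.7), (67.0, 99.6)]
-85 [(3.6, 22.4), (59.3, 94.5)]
-75 [(3.7, 29.9), (52.1, 90.1)]
-65 [(3.8, 37.7), (52.6, 84.5)]
-55 [(3.8, 20.0), (28.6, 79.6)]
-45 [(3.6, 20.4), (36.4, 74.9)]
-35 [(3.7, 21.3), (38.1, 69.9)]
-25 [(3.7, 22.7), (36.8, 65.0)]
[1.0, -0.2, 106.9] [-0.01, 0.04, -0.51]
```

>>> move_arm:
  motion:
    - [0.5,0,30,0,0,0,0]
    - [1,0,60,0,0,-0.5,0]
    - [1,0,85,0,0,-0.5,0]
    - [1,0,107,0,0,-0.5,0]
    - [1,0,107,0,0,-0.5,0]

```text
clock: 13.4
tool_pos: [0.4658, 0.3205, 0.042]
eef_rot: [-0.252, 0.968, -0.001, -0.0]
contact_force: [-0.6, 0.7, 0.1]
opening: 0.999
finger_force: 0.0
```

Run:
```python
from h import *
st=r.get_state(); print(st["q"],st["contact_force"]); print(((st["tool_pos"][:2]-N0)@Rm*1000+[65,5]),st["tool_pos"][2])
goT(np.append(P(-50,40),.043),209.2,0,n=1)
```

```text
[-0.08978275  1.21698072 -1.18167218  1.84766652  1.3049169   1.11992739
  0.27516421] [-0.5658953   0.68260679  0.1113481 ]
[-50.07077387  42.00795975] 0.04200883270580224
[-0.1, -2.0, -1.0] [-0.07, -0.04, 0.01]
```

>>> move_arm:
  motion:
    - [0,0,0,0,0,0,0.06]
    - [0,0,0,0,0,0,0.1]
    - [0,0,0,0,0,0,0.12]
    - [0,0,0,0,0,0,0.13]
  newtons: 25

```text
clock: 13.9
tool_pos: [0.466, 0.3214, 0.0437]
eef_rot: [-0.253, 0.967, 0.0, 0.001]
contact_force: [0.4, 0.1, -0.9]
opening: 0.876
finger_force: 0.0
```

>>> move_arm:
  motion:
    - [0,0,0,0,0,0,0.14]
    - [0,0,0,0,0,0,0.15]
    - [0,0,0,0,0,0,0.16]

```text
clock: 14.28
tool_pos: [0.4662, 0.3207, 0.0433]
eef_rot: [-0.253, 0.967, -0.0, 0.001]
contact_force: [1.1, -2.5, 2.1]
opening: 0.838
finger_force: 1.1
```

>>> move_arm:
  motion:
    - [0,0.3,0,0,0,0,0.17]
    - [0,0.5,0,0,0,0,0.18]
    - [0,0.5,0,0,0,0,0.18]

```text
clock: 14.65
tool_pos: [0.4666, 0.32, 0.0432]
eef_rot: [-0.253, 0.967, -0.002, 0.001]
contact_force: [2.7, -5.2, 3.2]
opening: 0.82
finger_force: 2.9
```

```bash
cat >> h.py <<'E'
def feel():
    st=r.get_state(); f=st["contact_force"]; t=(st["tool_pos"][:2]-N0)@Rm*1000+[65,5]
    h=44*st["opening"]; print("clk",round(st["clock"],2),"plier force",(f[:2]@Rm).round(1),f[2].round(1),"tcp",t.round(2),(st["tool_pos"][2]*1000).round(1),"faces",(t[1]-h).round(2),(t[1]+h).round(2),"fing",round(st["finger_force"],1))
E
python3 -c "
from h import *
feel()"
```

```text
clk 14.65 plier force [-0.2 -5.8] 3.2 tcp [-49.56  41.11] 43.2 faces 5.02 77.19 fing 2.9
```

>>> move_arm:
  motion:
    - [0,0.5,0,0,0,0,0.19]
    - [0,0.8,0,0,0,0,0.2]
    - [0,0.8,0,0,0,0,0.2]

```text
clock: 15.02
tool_pos: [0.4671, 0.3192, 0.0431]
eef_rot: [-0.252, 0.968, -0.003, 0.002]
contact_force: [3.5, -8.0, 4.1]
opening: 0.803
finger_force: 5.4
```

```bash
python3 -c "
from h import *
feel()"
```

```text
clk 15.03 plier force [-0.9 -8.6] 4.1 tcp [-49.54  40.26] 43.1 faces 4.9 75.61 fing 5.4
```

>>> move_arm:
  motion:
    - [0,1,0,0,0,0,0.2]
    - [0,2,0,0,0,0,0.21]
    - [0,2,0,0,0,0,0.215]

```text
clock: 15.4
tool_pos: [0.4674, 0.3188, 0.0429]
eef_rot: [-0.252, 0.968, -0.006, 0.002]
contact_force: [6.2, -11.8, 6.7]
opening: 0.791
finger_force: 11.9
```

```bash
python3 -c "
from h import *
feel()"
```

```text
clk 15.4 plier force [ -0.4 -13.3] 6.7 tcp [-49.51  39.75] 42.9 faces 4.93 74.56 fing 11.9
```

>>> move_arm:
  motion:
    - [0,-3,0,0,0,0,0.215]
    - [0,-5.5,0,0,0,0,0.215]
    - [0,-5.5,0,0,0,0,0.215]

```text
clock: 15.78
tool_pos: [0.4674, 0.3188, 0.0432]
eef_rot: [-0.253, 0.967, -0.0, 0.001]
contact_force: [2.3, -3.3, 1.9]
opening: 0.783
finger_force: 6.8
```

```bash
python3 -c "
from h import *
feel()"
```

```text
clk 15.78 plier force [ 0.4 -4. ] 1.9 tcp [-49.53  39.71] 43.2 faces 5.25 74.17 fing 6.8
```

>>> move_arm:
  motion:
    - [0,-2,0,0,0,0,0.235]
    - [0,-3,0,0,0,0,0.255]
    - [0,-3.9,0,0,0,0,0.275]
    - [0,-3.9,0,0,0,0,0.275]

```text
clock: 16.27
tool_pos: [0.4684, 0.3164, 0.0434]
eef_rot: [-0.254, 0.967, 0.001, 0.001]
contact_force: [0.5, -1.5, 0.0]
opening: 0.732
finger_force: 13.2
```

```bash
python3 -c "
from h import *
feel()"
```

```text
clk 16.27 plier force [-0.3 -1.6] 0.0 tcp [-49.74  37.19] 43.4 faces 4.96 69.41 fing 13.2
```

>>> move_arm:
  motion:
    - [0,-1,0,0,0,0,0.295]
    - [0,-2,0,0,0,0,0.315]
    - [0,-2.9,0,0,0,0,0.335]
    - [0,-2.9,0,0,0,0,0.335]

```text
clock: 16.77
tool_pos: [0.4697, 0.3141, 0.0434]
eef_rot: [-0.254, 0.967, 0.001, 0.0]
contact_force: [-1.2, 0.0, 0.1]
opening: 0.664
finger_force: 12.8
```

```bash
python3 -c "
from h import *
feel()"
```

```text
clk 16.77 plier force [-1.1  0.6] 0.1 tcp [-49.78  34.48] 43.4 faces 5.29 63.68 fing 12.8
```

>>> move_arm:
  motion:
    - [0,-0.9,0,0,0,0,0.355]
    - [0,-1.8,0,0,0,0,0.375]
    - [0,-2.6,0,0,0,0,0.395]
    - [0,-2.6,0,0,0,0,0.395]

```text
clock: 17.27
tool_pos: [0.4708, 0.3115, 0.0434]
eef_rot: [-0.253, 0.967, 0.001, 0.0]
contact_force: [-3.1, 2.1, -0.2]
opening: 0.605
finger_force: 6.3
```

```bash
python3 -c "
from h import *
feel()"
```

```text
clk 17.27 plier force [-1.7  3.4] -0.2 tcp [-50.03  31.7 ] 43.4 faces 5.09 58.31 fing 6.3
```

>>> move_arm:
  motion:
    - [0,-0.2,0,0,0,0,0.415]
    - [0,-1.1,0,0,0,0,0.435]
    - [0,-2,0,0,0,0,0.455]
    - [0,-2,0,0,0,0,0.455]

```text
clock: 17.77
tool_pos: [0.4731, 0.3093, 0.0434]
eef_rot: [-0.253, 0.967, 0.0, 0.001]
contact_force: [0.9, 0.4, 0.5]
opening: 0.547
finger_force: 0.0
```

```bash
python3 -c "
from h import *
feel()"
```

```text
clk 17.77 plier force [ 1.  -0.1] 0.5 tcp [-49.15  28.65] 43.4 faces 4.58 52.73 fing 0.0
```

>>> move_arm:
  motion:
    - [0,0,0,0,0,0,0.4]
    - [0,0,0,0,0,0,0.35]
    - [0,0,-20,0,0,0,0.3]
    - [0,0,-60,0,0,0,0.3]
    - [0,0,-100,0,0,0,0.3]

```text
clock: 18.4
tool_pos: [0.472, 0.3098, 0.1457]
eef_rot: [-0.254, 0.967, 0.001, 0.001]
contact_force: [0.4, 0.7, 0.5]
opening: 0.704
finger_force: 0.0
```

```bash
cat >> h.py <<'E'
def prof(lo0=-190,hi0=100,zmin=.06):
    s=snap("wrist"); w=cloud(s); q=w[np.isfinite(w[...,2])]; L=(q[:,:2]-N0)@Rm*1000+[65,5]
    for lo in range(lo0,hi0,10):
        k=(q[:,2]>zmin)&(q[:,2]<.09)&(L[:,0]>lo)&(L[:,0]<lo+10)&(abs(L[:,1]-30)<90)
        y=np.sort(L[k,1])
        if len(y)>5:
            g=np.split(y,np.where(np.diff(y)>1.5)[0]+1); print(lo+5,[(round(float(v[0]),1),round(float(v[-1]),1)) for v in g if len(v)>3],q[k,2].max().round(3))
    return s
E
python3 - <<'E'
from h import *
feel(); s=prof(); save("w7.png",s["frame"]); print(r.get_state()["q"])
s=snap("top"); save("t2.png",s["frame"]); np.savez("t2",**s)
a=dict(np.load("top.npz")); d=np.abs(s["frame"].astype(int)-a["frame"])[180:310,215:304];
E
```

```text
clk 18.4 plier force [0.7 0.4] 0.5 tcp [-49.83  29.58] 145.7 faces -1.38 60.54 fing 0.0
-175 [(29.5, 37.4)] 0.065
-165 [(23.9, 32.4), (35.6, 37.6)] 0.079
-155 [(24.0, 37.7)] 0.08
-145 [(23.4, 37.9)] 0.079
-135 [(22.4, 38.0)] 0.079
-125 [(3.6, 18.5), (21.8, 27.0), (35.4, 38.6)] 0.068
-115 [(3.9, 17.9), (21.2, 42.4)] 0.071
-105 [(3.6, 16.6), (20.6, 43.5)] 0.071
-95 [(3.7, 17.8), (20.0, 44.3)] 0.072
-85 [(3.8, 45.6)] 0.073
-75 [(4.0, 26.5), (28.2, 46.3)] 0.071
-65 [(3.7, 47.7)] 0.071
-55 [(4.1, 48.5)] 0.071
-45 [(3.7, 49.3)] 0.071
-35 [(4.1, 50.5)] 0.071
-25 [(3.8, 51.5)] 0.071
-15 [(-17.9, 51.6)] 0.071
-5 [(-17.5, 53.0)] 0.072
5 [(-21.0, 54.5)] 0.073
15 [(-21.8, 4.1), (26.5, 54.5)] 0.069
45 [(-52.2, -47.8), (-43.5, -40.3), (-38.5, -33.1), (-17.4, 22.1), (37.8, 55.6)] 0.073
55 [(-53.8, 55.9)] 0.079
65 [(-53.9, 55.6)] 0.08
75 [(-52.6, -32.5), (-21.2, -5.1), (22.6, 27.1), (29.0, 32.3), (38.0, 54.9)] 0.075
[-0.02879427  1.06538582 -1.29256488  1.8077317   1.12128573  1.20847683
  0.40083566]
```

Run:
```python
from h import *
s=snap("wrist"); w=cloud(s); q=w[np.isfinite(w[...,2])]; L=(q[:,:2]-N0)@Rm*1000+[65,5]
for a,b in((.015,.045),(.045,.055),(.055,.062),(.062,.072),(.072,.09)):
  for x in (-175,-165,-155,-145,-135,-125):
    k=(q[:,2]>a)&(q[:,2]<b)&(abs(L[:,0]-x)<5)&(L[:,1]>-20)&(L[:,1]<80); y=L[k,1]
    if len(y)>4: print(a,x,len(y),np.percentile(y,[2,25,50,75,98]).round(1))
st=r.get_state()
goT(np.append(P(-150,10),.12),209.2,0,n=2)
```

```text
0.055 -175 42 [30.4 32.4 33.9 35.4 36.5]
0.055 -135 39 [25.4 26.5 30.9 34.6 35.8]
0.055 -125 44 [ 3.6 17.6 18.1 19.7 36.2]
0.062 -175 59 [29.4 31.4 33.8 36.1 37.4]
0.062 -165 64 [29.5 36.4 36.9 37.4 37.5]
0.062 -155 148 [24.3 35.  36.  37.  37.6]
0.062 -145 224 [23.4 24.7 35.5 36.6 38.2]
0.062 -135 285 [22.6 24.7 32.5 36.7 38.3]
0.062 -125 665 [ 4.9 10.6 16.2 25.2 38.4]
0.072 -165 246 [24.2 26.2 28.1 30.  31.9]
0.072 -155 397 [24.7 26.6 28.5 30.9 32.8]
0.072 -145 386 [25.6 27.5 29.5 31.4 33.4]
0.072 -135 123 [26.  28.  30.  31.9 33.9]
[50.9, -9.9, 13.0] [0.04, 0.19, 0.09]
[101.8, -19.8, 26.0] [0.09, 0.39, 0.19]
```

Run:
```python
import cv2
a=cv2.imread("pics/w7.png"); cv2.imwrite("pics/w7c.png",cv2.resize(a[0:300,180:480],(600,600),interpolation=cv2.INTER_CUBIC))
```

```text
(no output)
```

View pics/w7c.png

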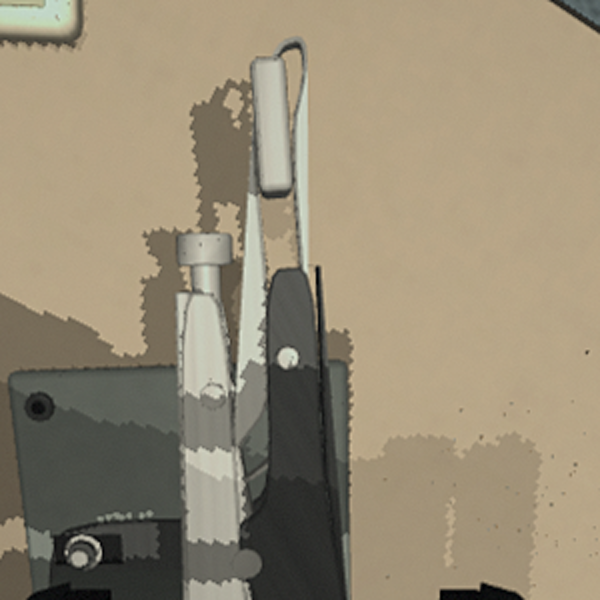

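The plier is locked. The crop shows the tab at (272,125), the strip on its outer side and free bench on its inner (left) side, which is where a finger can go.

Run:
```python
from h import *
goT(np.append(P(-153,2),.12),209.2,0,n=2)
```

```text
[52.4, -13.9, 13.0] [0.04, 0.19, 0.09]
[104.8, -27.8, 26.0] [0.09, 0.39, 0.19]
```

>>> move_arm:
  motion:
    - [50,-14,0,0,0,0,0.6]
    - [105,-28,20,0,0.3,0,0.9]
    - [105,-28,26,0,0.3,0,1]
    - [105,-28,26,0,0.3,0,1]

```text
clock: 19.05
tool_pos: [0.395, 0.2336, 0.1168]
eef_rot: [-0.253, 0.967, -0.0, -0.002]
contact_force: [0.6, 0.1, -0.6]
opening: 0.263
finger_force: 0.0
```

Run:
```python
from h import *
feel(); st=r.get_state(); print(st["q"],st["opening"]); goT(np.append(P(-153,2),.052),209.2,0,n=1)
```

```text
clk 19.05 plier force [ 0.5 -0.2] -0.6 tcp [-154.3     0.72] 116.8 faces -10.85 12.29 fing 0.0
[ 0.04904332  1.04447105 -1.27886586  2.13133882  1.22609793  1.07301391
  0.16929549] 0.2629508206315211
[-1.6, 1.3, 64.8] [0.01, -0.22, 0.14]
```

>>> move_arm:
  motion:
    - [0,0,0,0,0,0,1]
    - [-1,1,20,0,0,0,1]
    - [-1,1,45,0,0,0,1]
    - [-1,1,65,0,0,0,1]
    - [-1,1,65,0,0,0,1]

```text
clock: 19.68
tool_pos: [0.3949, 0.2353, 0.0514]
eef_rot: [-0.253, 0.967, -0.0, -0.002]
contact_force: [-0.4, 0.0, 0.4]
opening: 0.005
finger_force: 0.0
```

Run:
```python
from h import *
feel(); st=r.get_state(); print(st["q"],st["opening"])
```

```text
clk 19.68 plier force [-0.3  0.2] 0.4 tcp [-153.53    2.21] 51.4 faces 2.0 2.41 fing 0.0
[ 0.00697427  1.15520709 -1.19238043  2.15521417  1.39020669  1.04162764
  0.065328  ] 0.004583421475452563
```

>>> move_arm:
  motion:
    - [0,3,0,0,0,0,1]
    - [0,6,0,0,0,0,1]
    - [0,9,0,0,0,0,1]
    - [0,12,0,0,0,0,1]

```text
clock: 20.18
tool_pos: [0.3893, 0.2451, 0.0525]
eef_rot: [-0.253, 0.967, -0.001, -0.001]
contact_force: [0.4, -0.5, 1.7]
opening: 0.008
finger_force: 1.1
```

```bash
python3 -c "
from h import *
feel()"
```

```text
clk 20.18 plier force [ 0.1 -0.7] 1.7 tcp [-153.64   13.52] 52.5 faces 13.19 13.85 fing 1.1
```

>>> move_arm:
  motion:
    - [0,2.5,0,0,0,0,1]
    - [0,5,0,0,0,0,1]
    - [0,7.5,0,0,0,0,1]
    - [0,10,0,0,0,0,1]

```text
clock: 20.68
tool_pos: [0.3839, 0.2539, 0.0521]
eef_rot: [-0.253, 0.967, -0.001, -0.002]
contact_force: [1.2, -2.5, 1.8]
opening: 0.007
finger_force: 1.3
```

```bash
python3 -c "
from h import *
feel()"
```

```text
clk 20.68 plier force [-0.1 -2.7] 1.8 tcp [-153.98   23.83] 52.1 faces 23.54 24.13 fing 1.3
```

>>> move_arm:
  motion:
    - [0,2.5,0,0,0,0,1]
    - [0,5,0,0,0,0,1]
    - [0,7.5,0,0,0,0,1]
    - [0,10,0,0,0,0,1]

```text
clock: 21.18
tool_pos: [0.3791, 0.2629, 0.0521]
eef_rot: [-0.253, 0.967, -0.0, -0.002]
contact_force: [2.3, -1.2, -0.2]
opening: 0.003
finger_force: 0.9
```

```bash
python3 -c "
from h import *
feel()"
```

```text
clk 21.18 plier force [ 1.4 -2.1] -0.2 tcp [-153.81   34.04] 52.1 faces 33.9 34.19 fing 0.9
```

>>> move_arm:
  motion:
    - [0,2.5,0,0,0,0,1]
    - [0,5,0,0,0,0,1]
    - [0,7.5,0,0,0,0,1]
    - [0,10,0,0,0,0,1]

```text
clock: 21.68
tool_pos: [0.3739, 0.2716, 0.0522]
eef_rot: [-0.254, 0.967, -0.0, -0.002]
contact_force: [1.6, -1.7, 0.2]
opening: 0.003
finger_force: 0.5
```

```bash
python3 -c "
from h import *
feel(); prof(-190,-30)"
```

```text
clk 21.68 plier force [ 0.6 -2.3] 0.2 tcp [-154.12   44.15] 52.2 faces 44.01 44.3 fing 0.5
-165 [(30.4, 59.2), (73.3, 80.7)] 0.09
-155 [(43.3, 46.2)] 0.077
-125 [(44.7, 51.0)] 0.065
-115 [(39.0, 55.1)] 0.071
-105 [(37.0, 43.6), (55.1, 56.2)] 0.068
```

>>> move_arm:
  motion:
    - [0,2.5,0,0,0,0,1]
    - [0,5,0,0,0,0,1]
    - [0,7.5,0,0,0,0,1]
    - [0,10,0,0,0,0,1]

```text
clock: 22.22
tool_pos: [0.369, 0.2805, 0.0522]
eef_rot: [-0.254, 0.967, 0.0, -0.002]
contact_force: [0.6, -0.5, 0.6]
opening: 0.007
finger_force: 0.0
```

```bash
python3 -c "
from h import *
feel(); prof(-190,-30)"
```

```text
clk 22.23 plier force [ 0.2 -0.7] 0.6 tcp [-154.07   54.38] 52.2 faces 54.06 54.71 fing 0.0
-165 [(40.5, 69.4)] 0.09
-155 [(53.8, 56.4)] 0.076
```

>>> move_arm:
  motion:
    - [0,-8,0,0,0,0,1]
    - [0,-15,0,0,0,0,1]
    - [-5,-15,-50,0,0,0,1]
    - [-40,-15,-105,0,0,0,1]
    - [-80,-15,-130,0,0,0,1]

```text
clock: 22.9
tool_pos: [0.448, 0.3066, 0.1849]
eef_rot: [-0.254, 0.967, 0.0, -0.0]
contact_force: [1.1, 0.2, -0.6]
opening: 0.003
finger_force: 0.0
```

>>> move_arm:
  motion:
    - [0,0,0,0,0,0,1]
    - [0,0,0,0,0,0,1]

```text
clock: 23.15
tool_pos: [0.4461, 0.305, 0.181]
eef_rot: [-0.254, 0.967, -0.001, -0.003]
contact_force: [-1.0, -0.3, 0.6]
opening: 0.008
finger_force: 0.0
```

Run:
```python
from h import *
feel(); s=prof(-190,100); save("w8.png",s["frame"])
s=snap("top"); save("t3.png",s["frame"]); w=cloud(s); q=w[np.isfinite(w[...,2])]; L=(q[:,:2]-N0)@Rm*1000+[65,5]
for z0,z1 in((.068,.085),):
  k=(q[:,2]>z0)&(q[:,2]<z1)&(abs(L[:,0]-65)<9)&(abs(L[:,1]-5)<60); y=np.sort(L[k,1])
  g=np.split(y,np.where(np.diff(y)>2)[0]+1); print("top jaw",[(round(float(v[0]),1),round(float(v[-1]),1)) for v in g])
a=dict(np.load("top.npz"))["frame"].astype(int); d=np.abs(s["frame"]-a).max(2)>60
for n,(u0,u1,v0,v1) in dict(rack=(400,510,245,290),timer=(312,352,272,310),jar=(148,185,262,296)).items(): print(n,d[v0:v1,u0:u1].sum())
```

```text
clk 23.15 plier force [-1.   0.2] 0.6 tcp [-74.79  38.08] 181.0 faces 37.73 38.42 fing 0.0
-155 [(110.5, 119.9)] 0.078
-145 [(104.7, 119.9)] 0.079
-135 [(96.7, 120.0)] 0.079
-125 [(3.9, 18.5), (89.3, 114.5)] 0.079
-115 [(3.7, 15.2), (82.1, 93.8), (99.4, 108.1)] 0.07
-105 [(3.8, 16.8), (74.4, 101.9)] 0.071
-95 [(3.7, 17.9), (66.4, 99.2)] 0.071
-85 [(3.5, 22.3), (58.9, 94.2)] 0.072
-75 [(3.7, 29.6), (52.6, 89.4)] 0.071
-65 [(3.7, 19.4), (21.0, 37.5), (52.6, 84.8)] 0.072
-55 [(3.8, 19.9), (28.2, 79.4)] 0.071
-45 [(3.7, 20.5), (35.5, 74.6)] 0.071
-35 [(4.0, 12.6), (38.3, 38.9), (64.8, 69.6)] 0.071
-25 [(38.3, 39.0)] 0.069
-15 [(38.3, 39.0)] 0.071
-5 [(38.3, 39.0)] 0.071
5 [(38.4, 39.1)] 0.065
45 [(19.9, 22.0)] 0.073
55 [(19.4, 23.0), (34.1, 58.4)] 0.078
65 [(18.0, 23.1), (35.6, 59.9)] 0.079
75 [(17.8, 22.9), (40.0, 41.5), (52.6, 60.2)] 0.077Traceback (most recent call last):
  File "<stdin>", line 6, in <module>
IndexError: index 0 is out of bounds for axis 0 with size 0
```

>>> move_arm:
  motion:
    - [-40,0,-20,0,0,0,1]
    - [-90,0,-40,0,0,0,1]
    - [-150,0,-60,0,0,0,1]
    - [-180,0,-60,0,0,0,1]
    - [-180,0,-60,0,0,0,1]

```text
clock: 23.88
tool_pos: [0.6038, 0.3952, 0.2394]
eef_rot: [-0.253, 0.967, -0.001, -0.003]
contact_force: [-0.7, 0.1, -0.3]
opening: 0.004
finger_force: 0.0
```

Run:
```python
from h import *
feel(); s=snap("wrist"); f=s["frame"]; w=cloud(s); X=(w[...,:2]-N0)@Rm*1000+[65,5]
m=(w[...,2]>.071)&(w[...,2]<.09)&(abs(X[...,0]-65)<11)&(abs(X[...,1]-5)<60)
y=np.sort(X[m][:,1]); g=np.split(y,np.where(np.diff(y)>1)[0]+1); print([(round(float(v[0]),1),round(float(v[-1]),1)) for v in g])
c=m&(w[...,2]>.073)&(X[...,1]>-19)&(X[...,1]<26)
for lo in range(-20,30,2):
    k=m&(X[...,1]>=lo)&(X[...,1]<lo+2)
    if k.any(): print(lo,k.sum(),np.percentile(f[k].min(1),[50,90]).round(),w[k][:,2].max().round(3))
```

```text
clk 23.88 plier force [-0.6  0.4] -0.3 tcp [106.83  39.81] 239.4 faces 39.62 40.01 fing 0.0
[(-21.9, 22.7), (36.2, 39.2)]
-20 60 [18. 26.] 0.075
-18 53 [19. 28.] 0.077
-16 79 [19. 25.] 0.078
-14 82 [20. 27.] 0.077
-12 76 [20. 25.] 0.078
-10 74 [19. 24.] 0.078
-8 81 [20. 26.] 0.077
-6 71 [15. 20.] 0.077
-4 75 [18. 28.] 0.08
-2 88 [20. 33.] 0.079
0 80 [21. 33.] 0.08
2 75 [21. 35.] 0.079
4 84 [22. 35.] 0.08
6 88 [20. 40.] 0.079
8 79 [33. 46.] 0.079
10 75 [35. 47.] 0.079
12 85 [36. 46.] 0.079
14 86 [36. 45.] 0.079
16 78 [33. 44.] 0.079
18 78 [32. 43.] 0.08
20 84 [27. 37.] 0.079
22 37 [15. 23.] 0.078
```

```bash
python3 -c "
from h import *
print(finish_job())"
```

```text
the job is handed in; nothing more can be done
None
```

The job is handed in: the open cassette is pressed shut and lies in the nest, about 40 mm long with no pale band in the last wrist scan. The plier was locked and then released; its handles and jaws are open again, and the fixed handle measured at the same place sideways before and after, so I saw no skid. I moved nothing near the other cassettes, the jar or the timer, but my final camera check of them failed and I did not repeat it.

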